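# Free the stuck slide carriage, run it home on its hidden stop and lock it

## Robot

A 6-joint arm with a two-finger parallel gripper is mounted at the origin on the work surface. World frame = base frame: x ahead of the robot, y to its left, z up, the work surface at z = 0. Lengths are in mm, angles in rad, forces in N, time in s.
With the tool pointing down it reaches from about 150 to 775 mm from the base axis. Payload 6.1 kg.
Tool frame: the origin (TCP) lies between the finger pads; the fingertips stand 25 mm ahead of it and the grasp point (between the pads) lies 6 mm ahead of it; z points along the fingers, y is the direction in which the jaws open and shut (so a half turn about z gives the same grasp; the last joint's range is limited). The gripper opens to 85 mm and grips with 20 to 120 N. Pads are 22 mm wide; open, the fingers measure 114 mm over their backs; the gripper's body (76 mm by 85 mm) begins 54 mm behind the grasp point. The pads swing forward as they close: fully open they stand 13 mm farther back than shut.
Start: joints at [1.175, 0.126, -0.04, 1.405, 0, 1.571], TCP at [202.404, 484.398, 256.295] pointing down, gripper open.
Joint ranges: [-2.72, 2.72], [-0.95, 1.95], [-1.27, 1.35], [-1.78, 2.02], [-1.46, 1.47], [-3.14, 3.14]. Speed limits (rad/s): [2.39, 2.39, 3.01, 3.14, 3.14, 3.14].

## Interface

Orientations are given as a 3x3 rotation matrix whose columns are the frame's x, y, z axes.
In Python, from workcell import r, kinematics, observe, imaging, order gives the robot as it stands. Calls block until the motion is done:
- r.move_ptp(position, orientation): joint-space move of the TCP to a pose.
- r.line_to(position, rot=None, velocity=150, contact_N=None): straight line of the TCP; rot=None keeps the orientation; velocity is the mean speed in mm/s. With contact_N (N) it stops when the force on the tool has changed by that much, and returns True; else False.
- r.goto_joints(angles): joint-space move.
- r.grip(opening, squeeze=None): finger opening in mm; squeeze is the grip in N (None keeps the last); returns when the fingers have stopped.
- r.hold(seconds).
- kinematics.ik(position, orientation): joint angles nearest the present ones, or None.
- observe(): the state.
- imaging.get_image(name): name is "scene" or "side" or "wrist"; returns (picture, depth): 480x640x3 uint8, blue, green, red; 480x640 float32, mm along the optical axis (not along the pixel's ray), 0 where there is no reading.
- imaging.get_calibration(name): a dict with "vfov" (degrees; the focal length in pixels is half the picture's height over the tangent of half this angle, whatever the lens; pixels are square), "cx", "cy" (the principal point, pixels), "rvec" (rotation vector, rad) and "tvec" (3), from world to camera coordinates, as OpenCV has them. Camera axes: x right, y down, z forward; pixel columns grow to the right and rows downward; lengths in mm; the calibration is good to about 2 mm. A picture is of the moment at which its call begins: read the wrist's pose just before it. get_calibration takes no time and is no camera call; for the wrist camera it gives the pose at the moment of the call.
A pose or a line that the arm cannot do raises r.PlanningError and nothing moves.
- order.close_job(): hands the job in, once; it reports no verdict.
The state is a dict: "t": time; "joint_pos": joint angles; "qvel": joint speeds; "joint_torque": joint torques, N m; "ee_pos": TCP position; "tcp_rot": TCP orientation; "force": force on the tool from outside, world axes, zero at the start; "wrist_torque": the same for the moment, N m; "grip_width": finger opening in mm.
Only numpy, scipy, OpenCV 4.12 (cv2) and the standard library are available. Lean on these libraries where they do the work, as an engineer would, in place of code of your own. Each camera call takes 0.05 s, during which the arm holds its last target. There are 200 camera calls.

## Task

The slide carriage of the bench scanner is gummed up on its rail. Push it by its upright tab towards the white scanner head until it breaks free, run it on until it bears firmly against the sprung end stop hidden inside the head without ramming the stop, and only then swing the lock lever fully over towards the head. Leave the carriage pressed against the stop, the other things on the bench undisturbed, and let go of everything.

Things in the scene. Friction and masses are not known exactly. Their poses are not given: they have to be found in the camera images.
- base: Fixed white base plate, 190 mm (its x, -65 to +125) by 440 mm (its y, -200 to +240), 20 mm thick; two steel rails run along its y, 30 mm either side of the origin, tops at 32 mm. Origin on the bench under the rails' centre line; +y points along the rails towards the scanner head, z up.
- head: White scanner head fixed on the +y end of the base, 130 mm wide, from y = 90 mm (front face) to 235 mm, 160 mm high with a black double eyepiece on top up to 260 mm; origin and axes those of the base. The end stop is hidden inside it.
- slot (a point): Middle of the slot in the head's front face that the carriage runs into. Inside is the unseen end stop, a sprung buffer (2 N per mm), met somewhere from 85 to 125 mm of carriage travel (see carriage). Firmly home: bearing on it with more than 2 N for 0.2 s; over 15 N is ramming and harms it. Let go, the carriage stays by its rail friction, buffer still pressed.
- carriage: Carriage sliding along the base's y, 0.5 to 0.8 kg: aluminium plate 80 mm (x) by 200 mm (y), top 47 mm above the bench, a tray of glass slides on it, an upright black push tab on its rear (-y) end. Origin on the bench, on the centre line, 150 mm ahead (+y) of the tab's rear face; at travel 0 it equals the base's origin; the start is at 0 to 25 mm of travel (+y). Axes as the base's.
- push_face (a point): Centre of the rear (-y) face of the push tab: push here towards +y. 70 mm above the bench; the tab is 56 mm wide (x), 10 mm thick (y), top at 92 mm, only the rails behind it. Stuck at first: to 45 mm of travel it catches every 10 mm, each catch taking 8 to 15 N, 4 to 6 N between them; past the last catch it lurches about 10 mm ahead, then runs free against about 4.5 N.
- lock_tip (a point): Centre of the 26 mm black ball on the end of the lock lever, which stands on a small white block on the base's +x side (pivot at x = 90, y = -30, height 42 mm in the base frame; arm 80 mm long, 10 mm thick). It moves with the lever.
- lock (a joint): Angle of the lock lever in rad: about 0 to 0.15 at the start, leaning 0.5 rad from upright away from the head (-y of the base); 1.0 fully over, leaning 0.5 rad towards the head (+y). Swings about the base's x axis, needs about 1 N at the ball, and stays where it is left.
- jar: Bystander: open clear plastic jar, 60 mm diameter, 65 mm high; origin at the centre of its underside.
- tray: Bystander: small white open tray, 60 x 90 x 30 mm; origin at the centre of its underside.
- slide_box: Bystander: closed grey slide box, 85 x 90 x 35 mm; origin at the centre of its underside.

How it is judged (in metres and radians):
On the way, in this order (a step that is already met when the one before it is completed fails the run):
1. the carriage bears firmly on the hidden end stop (contact force between carriage and head above 2 N), for 0.2 s.
2. the lock lever is fully over towards the head (value of joint lock above 0.8 rad), for 0.2 s.
At the end, for the whole second after the job is handed in: The carriage is at rest and still bears on the hidden end stop (more than 1 N on its buffer), the lock lever is over towards the head (more than 0.8 of 1.0 rad), and jar, tray and slide box are within 20 mm of where they were (contact force between carriage and head above 1 N and value of joint lock above 0.8 rad and linear speed of carriage below 0.01 m/s and distance of each of jar, tray, slide_box from where it was at the start of the episode below 0.02 m); the robot touches nothing.
It fails at once if the end stop is rammed: the carriage presses on it with more than 15 N (contact force between carriage and head above 15 N).
It fails at once if a bystander is knocked away by more than 30 mm (distance of any of jar, tray, slide_box from where it was at the start of the episode above 0.03 m).
It also fails if it takes over 61 s, if anything falls off the work surface, if the arm or the gripper's body presses on something with over 40 N, if the wrist force passes 120 N, or if a joint passes its speed limit or range.

## Working session

There is one attempt and no reset: what is moved stays moved. The work goes in short steps, each a Python script; the robot and the scene stay as the last script left them, time stands still between calls to the robot, and variables do not carry over. Pictures are saved under pics/ and viewed, on a budget of 10 in all, crops included, one or two more only if the job needs it, and the job is handed in when it is done.

```bash
ls; mkdir -p pics; python3 - <<'E'
from workcell import r,observe,imaging
import cv2,numpy as np
s=observe();print(s['t'],s['ee_pos'],s['force'])
for n in ["scene","side"]:
    p,d=imaging.get_image(n);cv2.imwrite(f'pics/{n}0.png',p);np.save(f'pics/{n}0.npy',d);print(n,imaging.get_calibration(n),(d>0).mean())
E
```

```text
pics
0.0 [202.27096882 484.0891126  255.53987305] [ 0.0288222  -0.17284469 -1.06853749]
scene {'vfov': 42.11706826348182, 'cx': 329.92718832828325, 'cy': 228.34840600668278, 'rvec': array([ 2.40370825,  1.02890061, -0.30165875]), 'tvec': array([-440.30117651, -289.21099852, 1317.84479829])} 0.9960416666666667
side {'vfov': 45.69123156025923, 'cx': 323.6310091769404, 'cy': 244.27081348559105, 'rvec': array([ 2.10779417, -0.86034151,  0.40919113]), 'tvec': array([-395.87154973,  347.41574065,  542.07398638])} 0.9961067708333333
```

View pics/scene0.png

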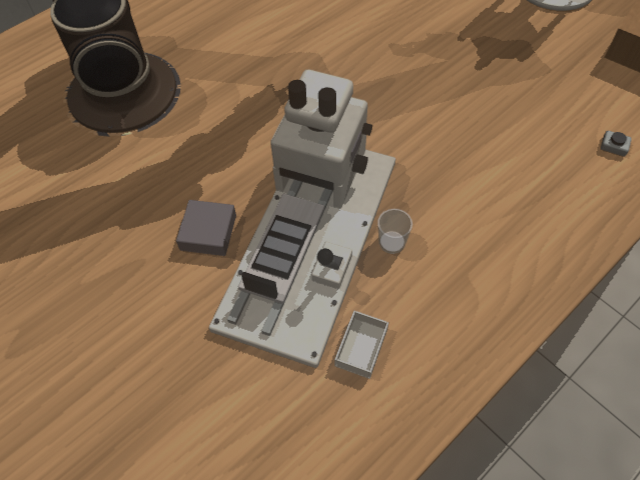

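View pics/side0.png

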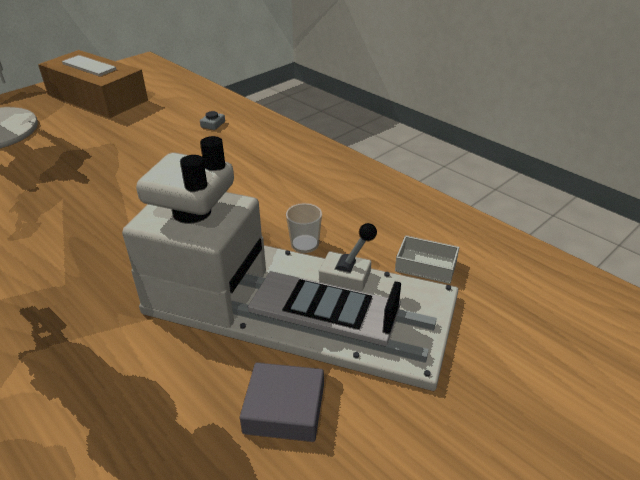

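The scene view shows the base plate with top corners near (212,325), (317,358) and (394,155), the tab at (261,285), the ball at (325,257), and the tray and jar on the +x side. The side view shows the ball at (368,232) and the tab at (392,307). Next I turn these into positions.

```bash
cat > h.py <<'E'
import cv2,numpy as np
from workcell import imaging
def cam(n,c=None):
    c=c or imaging.get_calibration(n);f=240/np.tan(np.radians(c['vfov']/2))
    R=cv2.Rodrigues(np.array(c['rvec']))[0];return f,c['cx'],c['cy'],R,np.array(c['tvec'])
def ray(C,u,v):
    f,cx,cy,R,t=C;d=R.T@np.array([(u-cx)/f,(v-cy)/f,1]);return -R.T@t,d
def plane(C,u,v,z):
    o,d=ray(C,u,v);return o+d*(z-o[2])/d[2]
def tri(C1,p1,C2,p2):
    o1,d1=ray(C1,*p1);o2,d2=ray(C2,*p2)
    s=np.linalg.lstsq(np.c_[d1,-d2],o2-o1,rcond=None)[0]
    a,b=o1+s[0]*d1,o2+s[1]*d2;return (a+b)/2,np.linalg.norm(a-b)
def proj(C,P):
    f,cx,cy,R,t=C;q=R@P+t;return np.array([cx+f*q[0]/q[2],cy+f*q[1]/q[2]])
E
python3 - <<'E'
from h import *
np.set_printoptions(precision=1,suppress=True)
S,D=cam('scene'),cam('side')
def blobs(n,x0,y0,x1,y1,th):
    im=cv2.imread(f'pics/{n}0.png').max(2)[y0:y1,x0:x1]
    k,l,st,c=cv2.connectedComponentsWithStats((im<th).astype(np.uint8))
    for i in range(1,k):
        if st[i,4]>8:
            m=cv2.findContours((l==i).astype(np.uint8),0,2)[0][0]
            print(n,st[i]+[x0,y0,0,0,0],c[i]+[x0,y0], (cv2.boxPoints(cv2.minAreaRect(m))+[x0,y0]).round(0).tolist())
blobs('scene',205,190,400,365,55);blobs('side',240,215,465,390,55)
for n in [(212,325),(317,358),(394,155)]: print(plane(S,*n,20))
for n in [(437,383),(457,288)]: print(plane(D,*n,20))
E
python3 - <<'E'
import cv2,numpy as np
a=cv2.imread('pics/scene0.png')[190:370,200:400];b=cv2.imread('pics/side0.png')[210:390,300:470]
a=cv2.resize(a,(400*9//9,360),interpolation=cv2.INTER_CUBIC);b=cv2.resize(b,(340,360),interpolation=cv2.INTER_CUBIC)
cv2.imwrite('pics/c.png',np.hstack([a,b]))
E
```

```text
scene [252 215  59  64 820] [281.4 246.8] [[251.0, 267.0], [277.0, 210.0], [311.0, 225.0], [285.0, 282.0]]
scene [223 240   6  14  39] [225.2 246.2] [[222.0, 252.0], [225.0, 239.0], [229.0, 240.0], [225.0, 253.0]]
scene [318 249  15  16 188] [325.  256.5] [[315.0, 256.0], [325.0, 246.0], [336.0, 257.0], [326.0, 267.0]]
scene [242 272  35  26 537] [259.3 285. ] [[238.0, 286.0], [242.0, 272.0], [280.0, 284.0], [275.0, 299.0]]
side [359 223  18  18 244] [367.4 231.8] [[356.0, 228.0], [371.0, 220.0], [379.0, 235.0], [363.0, 243.0]]
side [240 238  22  44 347] [250.1 258.2] [[233.0, 276.0], [259.0, 237.0], [266.0, 242.0], [240.0, 281.0]]
side [286 251   4   4  10] [287.6 252.7] [[286.0, 252.0], [289.0, 251.0], [290.0, 253.0], [286.0, 254.0]]
side [336 257  20  15 136] [345.9 265.6] [[336.0, 268.0], [342.0, 252.0], [356.0, 258.0], [349.0, 274.0]]
side [385 273   4   3   9] [386.6 274.3] [[385.0, 275.0], [385.0, 273.0], [388.0, 273.0], [388.0, 275.0]]
side [ 282  279   90   50 1248] [326.9 305.7] [[282.0, 310.0], [290.0, 276.0], [372.0, 295.0], [363.0, 330.0]]
side [383 282  18  52 526] [391.6 307.7] [[378.0, 331.0], [394.0, 280.0], [405.0, 284.0], [390.0, 334.0]]
side [240 323   6   5  24] [242.5 325.1] [[240.0, 323.0], [245.0, 323.0], [245.0, 327.0], [240.0, 327.0]]
side [354 354   5   4  12] [355.8 355.8] [[354.0, 357.0], [354.0, 354.0], [358.0, 355.0], [357.0, 358.0]]
side [425 372   5   4  15] [427.1 373.7] [[425.0, 372.0], [429.0, 372.0], [429.0, 375.0], [425.0, 375.0]]
side [320 373   4  17  36] [322.2 382.5] [[320.0, 389.0], [323.0, 373.0], [325.0, 373.0], [323.0, 389.0]]
[ 562.3 -191.8   20. ]
[ 721.3 -106.4   20. ]
[525.4 278.1  20. ]
[ 559.1 -199.7   20. ]
[ 723. -114.   20.]
```

View pics/c.png

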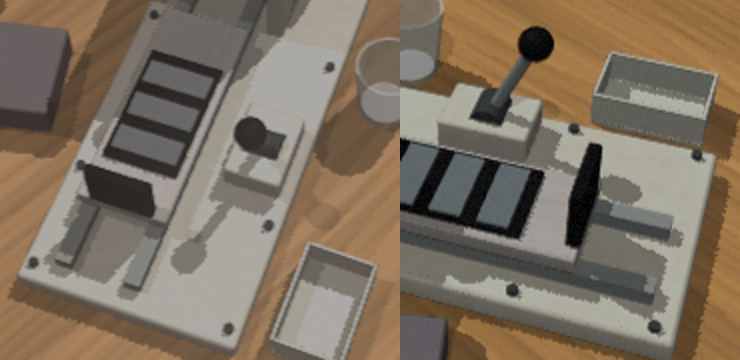

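```bash
python3 - <<'E'
from h import *
from workcell import kinematics
np.set_printoptions(precision=1,suppress=True)
S,D=cam('scene'),cam('side')
pts=dict(nl=((216.5,321),(427.1,373.7)),nr=((314,354),(448.5,287.5)),mr=((334,302.5),(386.6,274.3)),ml=((240,272.5),(355.8,355.8)),fr=((365,223.5),(287.6,252.7)),fl=((276.5,197.5),(242.5,325)))
P={}
for k,(a,b) in pts.items():
    P[k],e=tri(S,a,D,b);print(k,P[k],round(e,1))
yd=sum(P[a]-P[b] for a,b in [('fl','nl'),('fr','nr'),('fl','ml'),('fr','mr')])[:2];yd/=np.linalg.norm(yd);xd=np.array([yd[1],-yd[0]]);print('yd',yd,np.degrees(np.arctan2(-yd[0],yd[1])))
cs=[plane(S,212,325,20),plane(S,317,358,20),plane(D,437,383,20),plane(D,457,288,20),plane(S,394,155,20)]
for c in cs: print('corner in axes',c[:2]@xd,c[:2]@yd)
sx=np.mean([P[k][:2]@xd for k in P]);print('screw x',[P[k][:2]@xd for k in P],'y',[P[k][:2]@yd for k in P])
ox=np.mean([np.mean([cs[0][:2]@xd+65,cs[2][:2]@xd+65]),np.mean([cs[1][:2]@xd-125,cs[3][:2]@xd-125]),sx-30]);oy=np.mean([c[:2]@yd+200 for c in cs[:4]])
O=ox*xd+oy*yd;print('origin',O,'screws x in base',sx-ox)
def loc(p):q=p[:2]-O;return np.array([q@xd,q@yd,p[2]])
b,e=tri(S,(325,256.5),D,(367.4,231.8));print('ball',b,e,loc(b))
# tab top corners: scene left/right, side far/near top
tl,e=tri(S,(242.5,273),D,(390,287));print('tab centre-ish',loc(tri(S,(259.3,285),D,(391.6,307.7))[0]))
for q in [(242,273),(277,284)]: print('tab top',loc(plane(S,*q,92)))
for q in [(398,282),(386,332)]: print('side tab',loc(plane(D,*q,92)))
np.savez('base.npz',O=O,xd=xd,yd=yd)
E
```

```text
nl [ 561.8 -182.    20.1] 0.2
nr [ 713.5 -105.4   21.4] 0.5
mr [670.4 -20.2  20.6] 1.0
ml [518.4 -97.3  19.5] 0.6
fr [596.4 127.5  20.1] 1.1
fl [444.4  50.1  21.5] 2.1
yd [-0.4  0.9] 26.709987061005233
corner in axes 416.0712517337917 -424.02802428695975
corner in axes 596.4933324450119 -419.2057805942799
corner in axes 409.65243904950324 -429.6807609178364
corner in axes 594.6443111284307 -426.82227784784146
corner in axes 594.3269991454033 12.233919436613423
screw x [np.float64(420.03162417409925), np.float64(589.97504869706), np.float64(589.8020821170011), np.float64(419.3907718811208), np.float64(590.0848376160378), np.float64(419.51492581860265)] y [np.float64(-415.12023806195185), np.float64(-414.8188968796242), np.float64(-319.3997843025857), np.float64(-319.9127019220713), np.float64(-154.202252614934), np.float64(-154.97181027452896)]
origin [524.9  12.3] screws x in base 30.38969875209051
ball [635.6  -6.3 114.4] 1.231867313766518 [ 90.5 -66.4 114.4]
tab centre-ish [  -0.3 -126.8   67.9]
tab top [ -27.2 -127.1   92. ]
tab top [  32.2 -126.6   92. ]
side tab [  25.7 -127.4   92. ]
side tab [ -67.1 -134.2   92. ]
```

```bash
cat >> h.py <<'E'
B=np.load('base.npz');O,xd,yd=B['O'],B['xd'],B['yd']
def W(x,y,z): return np.r_[O+x*xd+y*yd,z]
def loc(p): q=np.array(p)[:2]-O; return np.array([q@xd,q@yd,p[2]])
Y3=np.r_[yd,0]
def rot(s):
    x=s*Y3;z=np.array([0,0,-1.]);return np.c_[x,np.cross(z,x),z]
E
python3 - <<'E'
from h import *
from workcell import r,kinematics,observe
np.set_printoptions(precision=2,suppress=True)
s=observe();print(s['tcp_rot'])
for sg in (1,-1):
    for p in [(0,-165,200),(0,-165,75),(0,-35,75),(90,-105,110),(90,-10,110)]:
        print(sg,p,W(*p),kinematics.ik(W(*p),rot(sg)))
a=s['joint_pos'][0]
print(kinematics.ik([330*np.cos(a),330*np.sin(a),380],s['tcp_rot']))
E
```

```text
[[-0.92  0.39 -0.  ]
 [ 0.39  0.92 -0.  ]
 [-0.   -0.   -1.  ]]
1 (0, -165, 200) [ 599.05 -135.09  200.  ] [-0.22  0.3   0.05  1.33  0.    0.88]
1 (0, -165, 75) [ 599.05 -135.09   75.  ] [-0.22  0.35 -0.16  1.06  0.    0.88]
1 (0, -35, 75) [540.62 -18.96  75.  ] [-0.04  0.22 -0.33  1.02  0.    1.07]
1 (90, -105, 110) [652.48 -41.04 110.  ] [-0.06  0.4  -0.    1.17  0.    1.04]
1 (90, -10, 110) [609.78  43.82 110.  ] [ 0.07  0.32 -0.11  1.13  0.    1.18]
-1 (0, -165, 200) [ 599.05 -135.09  200.  ] [-0.22  0.3   0.05  1.33  0.   -2.26]
-1 (0, -165, 75) [ 599.05 -135.09   75.  ] [-0.22  0.35 -0.16  1.06  0.   -2.26]
-1 (0, -35, 75) [540.62 -18.96  75.  ] [-0.04  0.22 -0.33  1.02  0.   -2.07]
-1 (90, -105, 110) [652.48 -41.04 110.  ] [-0.06  0.4  -0.    1.17  0.   -2.1 ]
-1 (90, -10, 110) [609.78  43.82 110.  ] [ 0.07  0.32 -0.11  1.13  0.   -1.97]
[ 1.18 -0.2  -0.08  1.7  -0.    1.57]
```

```bash
python3 - <<'E'
from h import *
from workcell import r,kinematics,observe,imaging
np.set_printoptions(precision=2,suppress=True)
s=observe();q=np.array(s['joint_pos']);a=q[0]
q1=np.array(kinematics.ik([330*np.cos(a),330*np.sin(a),380],s['tcp_rot']))
r.goto_joints(q1);q1[0]=-0.3;q1[5]=.9;r.goto_joints(q1)
r.grip(0,30)
r.move_ptp(W(0,-168,200),rot(1))
p,d=imaging.get_image('scene');cv2.imwrite('pics/s1.png',p[150:390,150:470])
s=observe();print(s['t'],loc(s['ee_pos']),s['force'],s['grip_width'])
r.line_to(W(0,-168,75),velocity=100)
s=observe();print(s['t'],loc(s['ee_pos']),s['force'])
c=r.line_to(W(0,-128,75),velocity=15,contact_N=3)
s=observe();print(c,s['t'],loc(s['ee_pos']),s['force'],s['force'][:2]@yd)
E
```

```text
4.8083 [  -0.25 -168.02  201.83] [ 0.54 -0.24  0.64] -0.049185061163266014
6.2083 [   0.4  -168.33   75.8 ] [ 0.61  0.23 -0.51]
True 7.7333 [  -0.1  -145.51   74.76] [ 0.57 -0.85  0.61] -1.0105797133146406
```

View pics/s1.png

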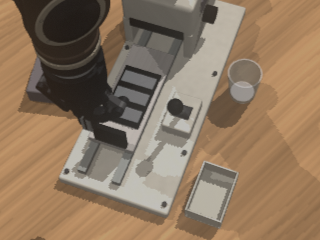

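```bash
python3 - <<'E'
from h import *
from workcell import r,observe
for y in list(np.arange(-140,-98,5)):
    r.line_to(W(0,y,75),velocity=20)
    s=observe();print(y,round(s['t'],2),loc(s['ee_pos']).round(1),'Fy %.1f Fx %.1f Fz %.1f'%(s['force'][:2]@yd,s['force'][:2]@xd,s['force'][2]))
E
```

```text
-140 8.15 [ 1.000e-01 -1.405e+02  7.520e+01] Fy -4.6 Fx -0.2 Fz 0.7
-135 8.55 [   0.  -136.3   75.3] Fy -7.5 Fx 0.3 Fz -0.1
-130 8.95 [   0.  -130.4   75.2] Fy -4.7 Fx -0.1 Fz 1.5
-125 9.35 [  -0.  -126.3   75.3] Fy -9.1 Fx -0.9 Fz 1.3
-120 9.75 [  -0.  -120.1   75.1] Fy -3.2 Fx -0.6 Fz 2.2
-115 10.15 [   0.  -114.3   75.1] Fy -0.2 Fx -0.3 Fz 3.8
-110 10.55 [   0.  -109.9   75.1] Fy -2.3 Fx -1.6 Fz 4.6
-105 10.95 [  -0.  -104.9   75.1] Fy -2.9 Fx -1.5 Fz 4.9
-100 11.35 [ -0.  -99.9  75.1] Fy -2.5 Fx -1.0 Fz 5.3
```

```bash
python3 - <<'E'
from h import *
from workcell import observe
p,d=imaging.get_image('side');cv2.imwrite('pics/s2.png',cv2.resize(p[180:400,220:470],None,fx=2.4,fy=2.4,interpolation=2))
for i in range(2):
    s=observe();print(s['t'],(s['force']@Y3).round(2),s['force'],s['wrist_torque'])
E
```

```text
11.4 -3.36 [ 0.23911284 -3.64066856  5.2824669 ] [-0.50724798  0.06071218 -0.00236977]
11.4 -3.36 [ 0.23911284 -3.64066856  5.2824669 ] [-0.50724798  0.06071218 -0.00236977]
```

View pics/s2.png

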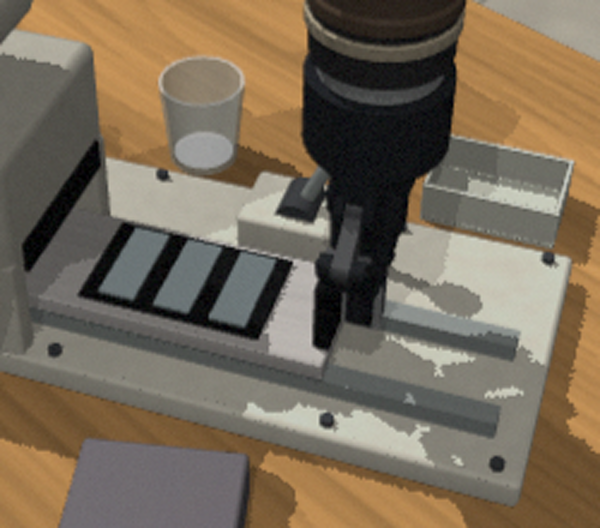

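```bash
python3 - <<'E'
from h import *
from workcell import r,observe
def F():
    v=[]
    for i in range(4): r.hold(0.02);v.append(observe()['force']@Y3)
    return np.mean(v)
hist=[];y=-100
for y in list(np.arange(-96,-79,4))+list(np.arange(-78,-30,1)):
    r.line_to(W(0,y,75),velocity=20 if y<-79 else 10)
    f=F();hist.append(f);s=observe()
    print(y,round(s['t'],2),loc(s['ee_pos'])[1].round(1),'%.1f'%f,'%.1f'%s['force'][2])
    base=np.median(hist[:6]) if len(hist)>5 else hist[0]
    if f<base-4.5 : break
E
```

```text
-96 11.82 -95.9 -3.1 5.8
-92 12.23 -91.9 -3.4 5.7
-88 12.65 -87.9 -2.7 5.2
-84 13.07 -83.9 -3.6 4.9
-80 13.48 -79.8 -2.9 6.2
-78 13.9 -78.0 -3.7 5.0
-77 14.22 -77.0 -3.5 5.0
-76 14.53 -76.1 -3.7 6.0
-75 14.85 -75.1 -4.2 5.5
-74 15.17 -74.1 -4.7 4.9
-73 15.48 -73.1 -3.6 5.6
-72 15.8 -72.1 -3.9 4.5
-71 16.12 -71.0 -4.0 5.8
-70 16.43 -70.1 -4.1 5.4
-69 16.75 -69.1 -4.2 5.6
-68 17.07 -68.1 -3.6 5.6
-67 17.38 -67.1 -4.0 4.6
-66 17.7 -66.1 -4.4 4.5
-65 18.02 -65.1 -4.2 5.2
-64 18.33 -64.1 -3.6 4.8
-63 18.65 -63.1 -3.7 5.3
-62 18.97 -62.1 -4.1 5.8
-61 19.28 -61.1 -4.1 4.9
-60 19.6 -60.1 -4.2 4.9
-59 19.92 -59.1 -4.0 5.3
-58 20.23 -58.1 -3.6 5.1
-57 20.55 -57.1 -3.6 5.8
-56 20.87 -56.1 -4.1 5.7
-55 21.18 -55.0 -4.1 5.6
-54 21.5 -54.0 -3.7 5.9
-53 21.82 -53.1 -3.8 5.4
-52 22.13 -52.1 -3.7 4.6
-51 22.45 -51.0 -4.1 6.8
-50 22.77 -50.2 -4.7 4.8
-49 23.08 -49.6 -6.1 4.8
-48 23.4 -48.9 -7.7 4.1
-47 23.72 -48.2 -8.4 3.6
```

```bash
python3 - <<'E'
from h import *
from workcell import r,observe
def st(n):
    s=observe();print(n,round(s['t'],2),loc(s['ee_pos']).round(1),'Fy %.1f'%(s['force']@Y3),'|F|',s['force'].round(1),s['wrist_torque'].round(2))
r.line_to(W(0,-46,75),velocity=10);r.hold(.5);st('press')
r.line_to(W(0,-65,75),velocity=30);st('back')
r.line_to(W(0,-75,200),velocity=120);st('up')
imaging_p,_=imaging.get_image('side');cv2.imwrite('pics/s3.png',cv2.resize(imaging_p[180:400,220:470],None,fx=2.4,fy=2.4,interpolation=2))
r.line_to(W(90,-112,200),velocity=120);st('over')
p,d=imaging.get_image('scene');cv2.imwrite('pics/s4.png',cv2.resize(p[120:380,190:450],None,fx=2.2,fy=2.2,interpolation=2))
E
```

```text
press 24.47 [ -0.1 -47.6  75.1] Fy -9.4 |F| [ 1.8 -9.7  3.5] [-1.66 -0.37 -0.02]
back 25.25 [ -0.1 -64.8  74.8] Fy 0.1 |F| [0.  0.1 0.2] [ 0.02  0.03 -0.05]
up 26.44 [ -0.4 -74.7 199.1] Fy -1.3 |F| [ 0.5 -1.2  0.1] [-0.02 -0.   -0.02]
over 27.45 [  89.6 -111.8  199.9] Fy -0.5 |F| [-0.1 -0.6  0.3] [-0.02  0.   -0.03]
```

View pics/s3.png

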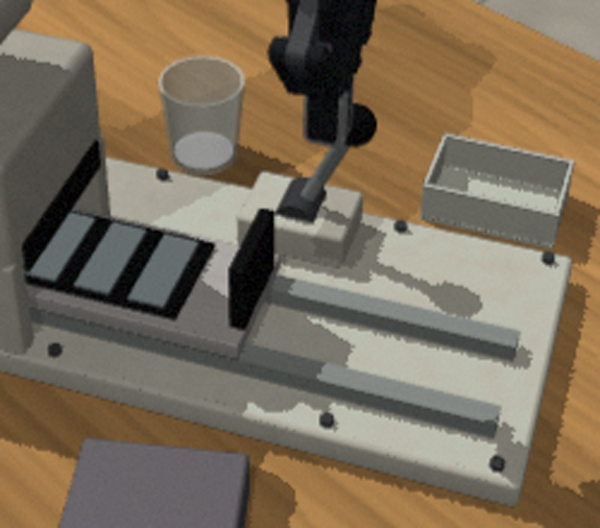

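The side view shows the carriage home, with its tab about level with the lever block (250,270). The lever still leans away from the head, with its ball at (358,125), and the bystanders haven't moved. Next is the lever.

```bash
python3 - <<'E'
from h import *
from workcell import r,observe
def st(n):
    s=observe();print(n,round(s['t'],2),loc(s['ee_pos']).round(1),'Fy %.1f'%(s['force']@Y3),'F',s['force'].round(1))
r.line_to(W(90,-112,118),velocity=80);st('down')
for y in (-85,-65,-45,-30,-20):
    c=r.line_to(W(90,y,118),velocity=40,contact_N=8);st((y,c))
    if c: break
else:
    c=r.line_to(W(90,-12,118),velocity=15,contact_N=5);st(('end',c))
r.hold(.3);st('hold')
r.line_to(W(90,-45,118),velocity=60)
r.line_to(W(90,-80,300),velocity=150);st('up')
for n in ('scene','side'):
    p,d=imaging.get_image(n);cv2.imwrite(f'pics/{n}5.png',p)
a=cv2.imread('pics/scene5.png')[110:390,180:420];b=cv2.imread('pics/side5.png')[130:410,220:480]
cv2.imwrite('pics/f.png',cv2.resize(np.hstack([a,b]),None,fx=1.6,fy=1.6,interpolation=2))
E
```

```text
down 28.68 [  90.4 -112.2  118.7] Fy -0.6 F [ 0.5 -0.4 -0.6]
(-85, False) 29.5 [ 90.  -84.8 117.9] Fy -0.4 F [ 0.5 -0.2  0. ]
(-65, False) 30.15 [ 90.  -64.6 117.9] Fy 0.2 F [-0.   0.2 -0.5]
(-45, False) 30.8 [ 90.  -44.7 117.9] Fy -0.6 F [-0.3 -0.8 -0.8]
(-30, False) 31.32 [ 90.1 -29.6 118.1] Fy 0.5 F [-0.3  0.4 -0.2]
(-20, True) 31.63 [ 90.  -21.4 118.1] Fy -2.6 F [ 1.1 -2.4  3.2]
hold 31.93 [ 90.  -21.5 117.8] Fy -3.4 F [ 1.4 -3.1  5.2]
up 33.87 [ 89.8 -79.8 299.2] Fy -0.3 F [ 0.1 -0.3  0.1]
```

View pics/f.png

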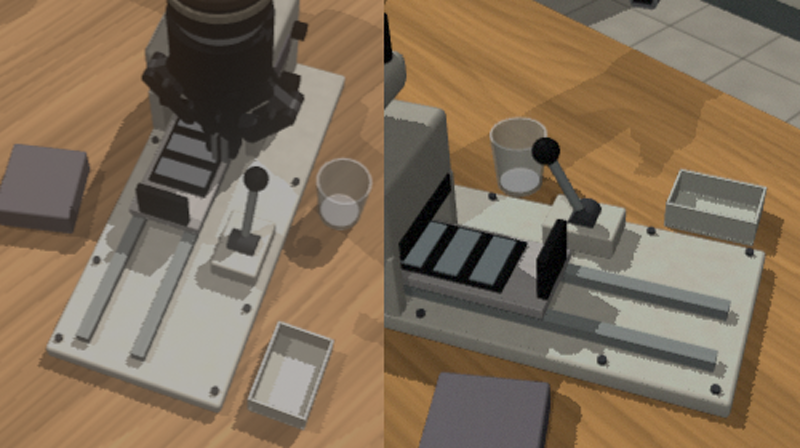

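```bash
python3 - <<'E'
from h import *
p,e=tri(cam('scene'),(340,221.9),cam('side'),(320.6,224.4));l=loc(p);print(l,e,'lock',np.arctan2(l[1]+30,l[2]-42)+.5)
for n,bx in (('side',[(283,200,325,252),(395,235,462,280),(240,362,328,440)]),):
    a,b=cv2.imread(f'pics/{n}0.png'),cv2.imread(f'pics/{n}5.png')
    for x0,y0,x1,y1 in bx:
        print(cv2.phaseCorrelate(*[cv2.cvtColor(i[y0:y1,x0:x1],6).astype(np.float32) for i in (a,b)]))
# tab motion since release: s3 crop vs now
c=cv2.imread('pics/s3.png');d=cv2.resize(cv2.imread('pics/side5.png')[180:400,220:470],None,fx=2.4,fy=2.4,interpolation=2)
print(cv2.phaseCorrelate(*[cv2.cvtColor(i[205:360,60:280],6).astype(np.float32) for i in (c,d)]))
E
```

```text
[ 90.67978552   4.38769411 110.55376093] 1.4183673224946354 lock 0.9649399317383209
((0.501862523717179, -0.1725592046626332), 0.6014072274965514)
((0.03325317411564299, 0.5105430185552464), 1.009370713469423)
((0.001769542984725092, -0.01697142082873171), 0.9820311869515314)
((0.5134238599742815, 0.005131855422760623), 0.8784831546677484)
```

```bash
python3 -c "
from workcell import order,observe
print(observe()['t'],observe()['force']);print(order.close_job())"
```

```text
33.9667 [-0.35014371  0.05622634  0.11076982]
the job is handed in; nothing more can be done
None
```

I pushed the carriage home against the hidden stop, swung the lock lever over, and handed the job in at 34 s of the 61 s allowed. The hand-in reports no verdict.

- **Carriage:** I pushed the tab with closed fingers through the catches. After it lurched free it ran against about 3.9 N, then met the stop at roughly 110 mm of travel. I pressed to 9.4 N in all, which is about 5.5 N on the buffer, held that for 0.5 s and then backed off.
- **Lever:** I swung it until it resisted at its end. Triangulating the ball from the two views puts it at about 0.96 rad.
- **Last checks:** The tray and slide box shifted by at most about half a pixel in the side view, well under 20 mm. The jar's match also gave about half a pixel but was weaker (0.60), and the picture shows it in place. The carriage did not visibly move between letting go of it and finishing the lever. The gripper was 300 mm up and touching nothing.
- **What differed or went unmeasured:**
  - The free-running force read slightly below the stated 4.5 N.
  - There was an unexplained upward force of about 5 N on the tool while pushing. It was gone once I backed off, so I took it as friction on the tab.
  - The buffer force after letting go could not be measured directly. I inferred it from the carriage not having moved.

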